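Push the wet red box down its drying lane

ROBOT

A 6-joint arm with a two-finger parallel gripper is mounted at the origin on the work surface. World frame = base frame: x ahead of the robot, y to its left, z up, the work surface at z = 0. Lengths are in m, angles in rad, forces in N, time in s.
With the tool pointing down it reaches from about 0.325 to 1 m from the base axis. Payload 5.1 kg.
Tool frame: the origin (TCP) lies at the very end of the fingers, on their centre line; the grasp point (between the pads) lies behind it (robot.grip_depth is the z of the grasp point in the tool frame, in m); z points along the fingers, y is the line along which they close (so a half turn about z gives the same grasp; the last joint's range is limited). The gripper opens to 85 mm and grips with 20 to 120 N. Pads are 22 mm wide; open, the fingers measure 114 mm over their backs; the gripper's body (76 mm by 85 mm) begins 54 mm behind the grasp point. The pads swing forward as they close: fully open they stand 13 mm farther back than shut.
Start: joints at [1.117, 0.124, 1.65, -0, 1.367, -0.083], TCP at [0.236, 0.606, 0.231] pointing down, gripper open.
Joint ranges: [-2.61, 2.61], [-1.02, 2.33], [0.03, 2.71], [-1.35, 4.49], [0.32, 2.68], [-2.91, 2.91]. Speed limits (rad/s): [2.57, 2.57, 3.14, 3.14, 3.14, 3.14].

INTERFACE

Orientations are given as a rotation vector (axis times angle).
In Python, from plant import robot gives the robot as it stands.
- The arm moves only by the tool send_rows, never from a script. Its argument "motion" is text: rows parted by semicolons, each of 7 numbers parted by spaces: the shift along the tool's x, y, z in m, then the turn, a rotation vector about the tool's x, y, z in rad, then the closure, from 0 (fully open) to 1 (shut). In form: tx ty tz wx wy wz hand; .... A call has 1 to 10 rows; each row shifts and turns the commanded pose from where the row before left it, along the tool's axes as they then stand; what a row does not reach is not made up. A row lasts 1/8 s, in which the tool goes at most 62.5 mm and 10.7 degrees, less where a joint would pass 70% of its speed; a pose out of reach is approached as far as the arm can. A call with a gripper value outside its range is refused whole. The fingers move at their own pace and stop on an object; "newtons" is the grip in N (left out, the last holds). Time passes only in rows, so rows that do not move let the fingers close. It gives the time, the measured TCP pose, the force, the opening and the grip force at its end, in the units of the state.
- robot.state(): the state, without advancing time (a new reading comes with each control period).
- robot.grab_frame(name): name is "side" or "top" or "wrist"; returns the picture (480x640x3 uint8, blue, green, red); there is no depth.
- robot.get_calibration(name): a dict with "vertical_fov" (degrees; the focal length in pixels is half the picture's height over the tangent of half this angle, whatever the lens; pixels are square), "cx", "cy" (the principal point, pixels), "rvec" (rotation vector, rad) and "tvec" (3), from world to camera coordinates, as OpenCV has them; the wrist camera has in their place "mount" (4x4, takes a point from camera to tool coordinates, whose origin is the TCP and whose axes are the flange's). Camera axes: x right, y down, z forward; pixel columns grow to the right and rows downward; lengths in m; the calibration is good to about 2 mm. A picture is of the moment at which its call begins: read the wrist's pose just before it. get_calibration takes no time and is no camera call.
- robot.job_done(): hands the job in; it is judged then, once.
Trained networks look in the newest picture that a camera, given by its name, has taken for a name from the list of things; names that differ only in an ending like _2 or _b are one class to them, and where a whole thing is asked for, a point or a joint stands for the part that bears it (a point fixed in the world has none). Each returns a list of dicts, best first, with "confidence" (0 to 1); they miss things now and then, are a little off and sometimes report something else, mostly with a low value. They report only what shows in the picture. A call takes as long as a camera call. They do not tell look-alikes from the thing itself.
- robot.find_in(camera, name): "extent" ([left, top, right, bottom] in pixels, round what is visible of it).
The state is a dict: "time_s": time; "joint_positions": joint angles; "joint_vel": joint speeds; "joint_torque": joint torques, N m; "tool_pos": TCP position; "ee_rot": TCP orientation; "ft_force": force on the tool from outside, world axes, zero at the start; "wrist_torque": the same for the moment, N m; "finger_gap": finger opening in m; "grasp_force": force on a finger pad.
Only numpy, scipy, OpenCV 4.12 (cv2) and the standard library are available. Lean on these libraries where they do the work, as an engineer would, in place of code of your own. Each camera call takes 0.05 s, during which the arm holds its last target. There are 200 camera calls.

TASK

The red box is freshly lacquered: its lid and its two long sides are still wet, only its two ends are bare dry wood. With the fingertips against the bare end away from the lane, push it along the drying rack into the lane straight ahead of it and on until its front end is right up against the stop bar at the far end of the rack, without the box touching the rail on either side. Slide it only, never pick it up or touch the wet lacquer, leave everything else where it stands, and let go of the box at the end.

Things in the scene. Friction and masses are not known exactly. Their poses are not given: they have to be found in the camera images.
- rack: drying rack fixed on the bench: plywood board 530 x 376 mm, its level, smooth top 20 mm above the bench. Origin at the board's underside, z = 0. x runs along the lanes in the direction of the push (within 0.2 rad of world -y), y across. Board from x -305 to +225 mm, y -130 to +246. Three lanes, centre lines y = -58, +58, +174, from mouth x = -100 to the stop bar; loading shelf without rails before x = -100
- rails: the rack's four parallel aluminium guide rails as one part, with the rack's origin and axes: each 300 mm long (rack x -100 to +200), 12 mm wide, rising 26 mm above the board, centred at rack y = -116, 0, +116, +232 mm, so each lane is 104 mm clear: 12 mm to spare on each side of a box that is centred and straight
- red_box: the box to push: 120 mm long (x), 80 wide (y), 56 high, 0.25 to 0.5 kg, origin at the centre of its underside. Ends (x = -60 and +60) of bare pale wood, 12 mm thick, 78 wide, 52 high; lid (with a brass plate) and sides red. Starts before the lane at rack y -58 or +58, within 10 mm of its centre line, up to 0.14 rad askew, +x end towards the lane. Two spread fingertips push and steer it without slipping
- stop (a point): middle of the near face of the dark steel stop bar that closes all three lanes at rack x = +200 mm (bar 14 mm thick, 26 mm high above the board, across the whole rack); point at rack y +58 mm, 33 mm above the bench. With the box against the bar the origin of the box is at rack x = +140 mm
- red_lacquer: the wet red lacquered part of the red box (lid and both long sides, box x -48 to +48 mm, over its full width and height, 80 x 56 mm), same origin and axes as the box; it must not be touched
- plain_box: bystander: box of the same size, bare pale wood all over, not yet lacquered, loose on the loading shelf in front of the other of the two lanes; origin at the centre of its underside
- dark_box: bystander: finished box of the same size, black with pale ends, loose in the lane at rack y +174; origin at the centre of its underside
- lacquer_tin: bystander: can, 90 mm across and 110 mm high, loose; origin at the centre of its underside
- brush: bystander: flat brush lying on the bench, loose; origin under its middle
- screwdriver: bystander: screwdriver lying on the bench, loose; origin under its middle
- cup: bystander: clear plastic cup, 76 mm across and 95 mm high, loose; origin at the centre of its underside
Not all that is in view belongs to the job. What is shaped like the red_box but blue is not meant.

How it is judged:
On the way:
1. the red box is wholly between the rails of the lane that lay ahead of it (x of red_box in the frame of rack between -0.038 and 0.11 m and ((y of red_box in the frame of rack between -0.07 and -0.046 m and y of plain_box in the frame of rack above 0 m) or (y of red_box in the frame of rack between 0.046 and 0.07 m and y of plain_box in the frame of rack below 0 m))), for 0.1 s.
At the end, for the whole second after the job is handed in: The red box lies flat and at rest on the rack, in the lane that lay ahead of it, with its front end within 5 mm of the stop bar, untouched by the robot; the bare box still stands on the loading shelf (x of red_box in the frame of rack above 0.135 m and ((y of red_box in the frame of rack between -0.07 and -0.046 m and y of plain_box in the frame of rack above 0 m) or (y of red_box in the frame of rack between 0.046 and 0.07 m and y of plain_box in the frame of rack below 0 m)) and z of red_box in the frame of rack below 0.025 m and angle between red_box's own z axis and vertical below 0.05 rad and angle between the x axis of red_box and the x axis of rack, either way round below 0.2 rad and linear speed of red_box below 0.01 m/s and x of plain_box in the frame of rack below -0.16 m).
It fails at once if the red box touches a rail (contact force between red_box and rails above 0.15 N).
It fails at once if the robot touches the wet lacquer (contact force between any of the fingers, the arm and red_lacquer above 0.15 N).
It fails at once if the red box is lifted or tipped (z of red_box in the frame of rack above 0.028 m or angle between red_box's own z axis and vertical above 0.12 rad).
It fails at once if one of the other boxes, the tin, brush, screwdriver or cup is moved from its place (distance of any of plain_box, dark_box, lacquer_tin, brush, screwdriver, cup from where it was at the start of the episode above 0.015 m).
It also fails if it takes over 51 s, if anything falls off the work surface, if the arm or the gripper's body presses on something with over 40 N, if the wrist force passes 120 N, or if a joint passes its speed limit or range.

## Working session

There is one attempt and no reset: what is moved stays moved. The work goes in short steps, Python scripts to look and compute and a tool call to move; the robot and the scene stay as the last step left them, time stands still between calls to the robot, and variables do not carry over. Pictures are saved under pics/ and viewed, at most 10 in all, crops included, and the job is handed in when it is done.

Besides the shell and the picture viewer there is one more tool, called after "Call:" in YAML: its name, and indented under it one key for each argument. send_rows: Moves the arm, as the interface text tells. Its arguments: {"type":"object","properties":{"motion":{"type":"string"},"newtons":{"type":"number"}},"required":["motion"]}

```bash
mkdir -p pics; ls; cat > h.py <<'E'
import numpy as np, cv2
from plant import robot
def cal(n):
    c=robot.get_calibration(n); f=240/np.tan(np.radians(c["vertical_fov"])/2)
    K=np.array([[f,0,c["cx"]],[0,f,c["cy"]],[0,0,1.]])
    if "mount" in c:
        s=robot.state(); T=np.eye(4); T[:3,:3]=cv2.Rodrigues(np.array(s["ee_rot"],float))[0]; T[:3,3]=s["tool_pos"]
        M=np.linalg.inv(T@np.array(c["mount"])); return K,M[:3,:3],M[:3,3]
    return K,cv2.Rodrigues(np.array(c["rvec"],float))[0],np.array(c["tvec"],float)
def px2w(C,uv,z):
    K,R,t=C; d=R.T@np.linalg.inv(K)@np.array([uv[0],uv[1],1.]); o=-R.T@t
    return o+d*(z-o[2])/d[2]
def w2px(C,p):
    K,R,t=C; q=K@(R@np.array(p,float)+t); return q[:2]/q[2]
E
python3 - <<'E'
from h import *
for n in ("top","side"):
    im=robot.grab_frame(n); cv2.imwrite(f"pics/{n}0.png",im)
    print(n,robot.get_calibration(n))
    for o in ("red_box","plain_box","dark_box","rails","lacquer_tin","cup","stop"):
        try: print(o,[(np.round(d["extent"]).tolist(),round(d["confidence"],2)) for d in robot.find_in(n,o)][:3])
        except Exception as e: print(o,e)
print(robot.state(),robot.grip_depth)
E
```

```text
pics
top {'vertical_fov': 53.86574955425754, 'cx': 327.2239070581366, 'cy': 235.06886686145515, 'rvec': array([ 2.10643119, -2.15326827,  0.17659843]), 'tvec': array([0.02603003, 0.53682921, 1.27442837])}
red_box [([181.0, 150.0, 234.0, 202.0], 0.89), ([199.0, 291.0, 253.0, 330.0], 0.79), ([276.0, 291.0, 306.0, 340.0], 0.67)]
plain_box [([262.0, 231.0, 310.0, 262.0], 0.85)]
dark_box [([378.0, 163.0, 419.0, 195.0], 0.94)]
rails [([326.0, 149.0, 441.0, 287.0], 0.68)]
lacquer_tin [([136.0, 217.0, 181.0, 249.0], 0.97)]
cup [([492.0, 209.0, 531.0, 240.0], 0.95), ([123.0, 272.0, 194.0, 297.0], 0.67)]
stop [([250.0, 147.0, 449.0, 292.0], 0.7)]
side {'vertical_fov': 46.745806177782285, 'cx': 322.09142752118686, 'cy': 238.5396392367063, 'rvec': array([ 2.24478476, -0.252173  ,  0.15227983]), 'tvec': array([-0.50837517,  0.11151996,  1.5999934 ])}
red_box [([237.0, 180.0, 263.0, 212.0], 0.78), ([333.0, 201.0, 362.0, 236.0], 0.69), ([231.0, 214.0, 272.0, 245.0], 0.68)]
plain_box [([296.0, 197.0, 322.0, 236.0], 0.68)]
dark_box [([382.0, 256.0, 420.0, 302.0], 0.96), ([293.0, 198.0, 323.0, 235.0],
[... 218 characters left out ...]
tions': array([ 1.11736621e+00,  1.23743929e-01,  1.65024315e+00,  4.07156668e-06,
        1.36751178e+00, -8.25463189e-02]), 'joint_vel': array([ 2.30343800e-05, -8.71981952e-04,  8.43277019e-04, -1.24461290e-04,
       -2.45344462e-04,  1.46181358e-03]), 'joint_torque': array([ 9.37892182e-04, -4.23528814e+01, -3.65742624e+01, -2.14776634e-05,
        3.71596016e-04, -8.60304937e-06]), 'tool_pos': array([0.2355833 , 0.60581599, 0.23139219]), 'ee_rot': array([5.79246995e-01, 3.08770876e+00, 1.43741315e-04]), 'ft_force': array([-0.16187346, -0.44065894, -0.77349438]), 'wrist_torque': array([ 0.02798943, -0.00675719, -0.03873235]), 'grasp_force': 0.0, 'finger_gap': 0.0855389471669125} -0.0187
```

View pics/top0.png

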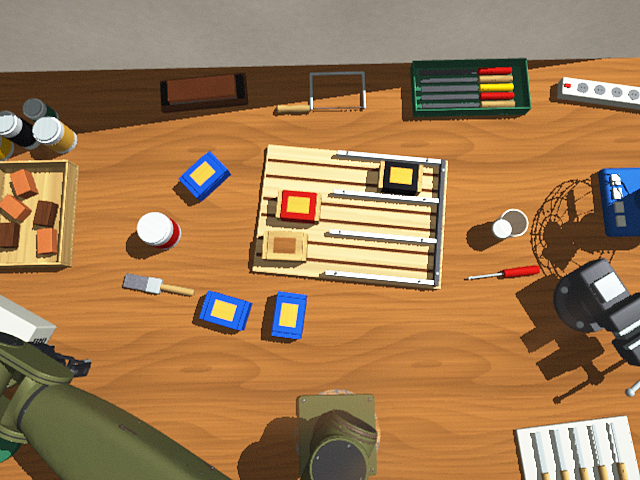

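View pics/side0.png

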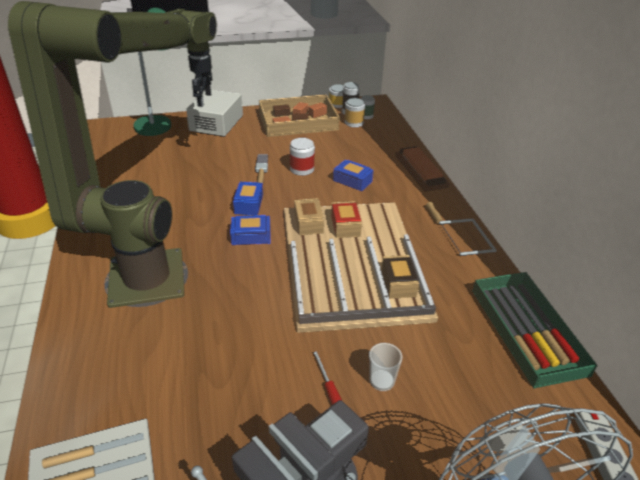

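The red box is at top-view pixel (299,207), ahead of the second lane from the far side. The look-alikes are blue boxes at (205,176), (225,311) and (289,316). The plain box is at (285,245) and the black box at (401,178). I'll take the red-lidded box at (299,207).

```bash
cat > fit.py <<'E'
from h import *
from scipy.optimize import least_squares
C=cal("top")
def P(p,l): c,s=np.cos(p[2]),np.sin(p[2]); return np.array([p[0]+c*l[0]-s*l[1],p[1]+s*l[0]+c*l[1],l[2]])
def fit(C,pts,loc,p0):
    r=least_squares(lambda p:np.concatenate([w2px(C,P(p,l))-u for u,l in zip(pts,loc)]),p0); return r.x,r.fun
rl=[(-.305,.246,.02),(-.305,-.13,.02),(.225,-.13,.02)]
E
python3 - <<'E'
from fit import *
im=cv2.imread("pics/top0.png")
p,r=fit(C,[(268,145),(253,272),(440,289)],rl,[.5,0,-1.57]); print(p,r)
c0=px2w(C,(299,205),.076);c1=px2w(C,(299,207),.076)
print(c0)
S=3.7; crop=cv2.resize(im[138:298,245:455],None,fx=S,fy=S,interpolation=cv2.INTER_CUBIC)
def dr(pts,col):
    q=[tuple(int(v) for v in ((w2px(C,P(p,l))-(245,138)+.5)*S)) for l in pts]
    for a,b in zip(q,q[1:]+q[:1]): cv2.line(crop,a,b,col,1)
dr([(-.305,.246,.02),(-.305,-.13,.02),(.225,-.13,.02),(.225,.246,.02)],(255,0,255))
for y in(-.116,0,.116,.232): dr([(-.1,y-.006,.046),(.2,y-.006,.046),(.2,y+.006,.046),(-.1,y+.006,.046)],(255,255,0))
cv2.imwrite("pics/crop1.png",crop)
E
```

```text
[ 0.53607297 -0.09075803 -1.6854152 ] [-0.29681236 -0.01346048 -0.5552771  -0.28863368  0.82870817  0.24198521]
[0.61811308 0.09025568 0.076     ]
```

View pics/crop1.png

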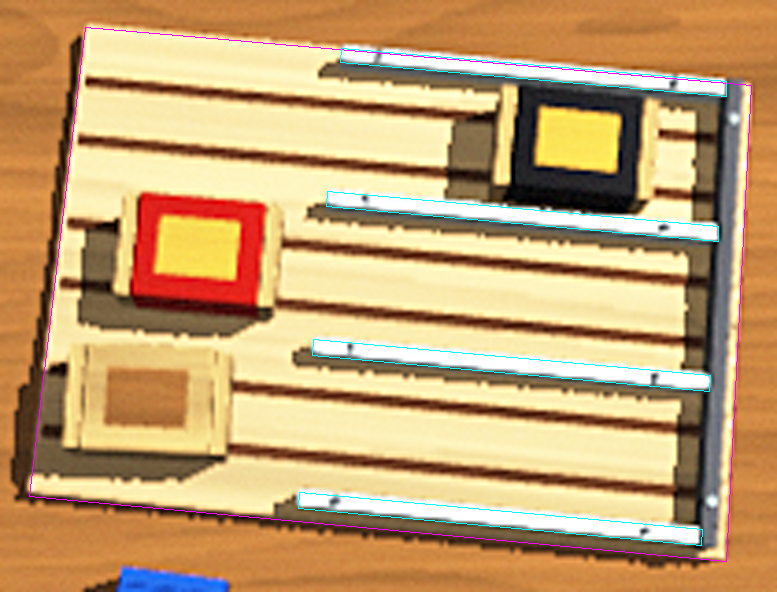

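The crop confirms the choice: the red lid with brass plate and pale ends is at crop (200,250). The projected rack and rail outlines match to within about half a pixel. Next I'll move the arm over the area behind the box for a close look.

Call:
send_rows:
  motion: "-.0514 -.0236 0 0 0 0 .45;-.0514 -.0236 0 0 0 0 .45;-.0514 -.0236 0 0 0 0 .45;-.0514 -.0236 0 0 0 0 .45;-.0514 -.0236 0 0 0 0 .45;-.0514 -.0236 0 0 0 0 .45;-.0514 -.0236 0 0 0 0 .45;-.0514 -.0236 0 0 0 0 .45;-.0514 -.0236 0 0 0 0 .45;-.0514 -.0236 0 0 0 0 .45"

```text
time_s: 2.05
tool_pos: [0.6303, 0.1981, 0.2315]
ee_rot: [0.579, 3.087, 0.001]
ft_force: [-0.3, 0.4, -0.3]
finger_gap: 0.047
grasp_force: 0.0
```

Call:
send_rows:
  motion: "0 0 0 0 0 .18 .45;0 0 0 0 0 .18 .45;0 0 0 0 0 .18 .45;0 0 0 0 0 .18 .45;0 0 0 0 0 .18 .45;0 0 0 0 0 .18 .45;0 0 0 0 0 .18 .45;0 0 0 0 0 .055 .45;0 0 0 0 0 0 .45;0 0 0 0 0 0 .45"

```text
time_s: 3.3
tool_pos: [0.6291, 0.1996, 0.2313]
ee_rot: [2.345, 2.091, -0.0]
ft_force: [0.1, 0.5, -0.0]
finger_gap: 0.0468
grasp_force: 0.0
```

```bash
python3 - <<'E'
from fit import *
s=robot.state(); print(s["time_s"],s["tool_pos"],s["ee_rot"],s["finger_gap"],s["joint_positions"],s["ft_force"])
W=cal("wrist"); im=robot.grab_frame("wrist"); cv2.imwrite("pics/w1.png",im); cv2.imwrite("pics/t1.png",robot.grab_frame("top"))
print(robot.get_calibration("wrist")["mount"])
p=[0.53607,-0.09076,-1.6854]
print(w2px(W,P(p,(-.305,.058,.02))),w2px(W,P(p,(-.1,.058,.02))))
print(robot.find_in("wrist","red_box"))
E
```

```text
3.3 [0.62911687 0.19955695 0.23134012] [ 2.34455967e+00  2.09101552e+00 -3.12810607e-05] 0.04682876839791867 [ 2.25883355e-01  1.45396912e-01  1.62645852e+00 -5.22706758e-05
  1.36973180e+00  3.40092531e-01] [ 0.05261486  0.54969486 -0.03344174]
[[ 8.09327708e-04 -9.59605832e-01 -2.81346749e-01  7.14196789e-02]
 [ 9.99998914e-01  4.30196678e-04  1.40931996e-03 -1.77060786e-04]
 [-1.23135721e-03 -2.81347584e-01  9.59605138e-01 -1.43144570e-01]
 [ 0.00000000e+00  0.00000000e+00  0.00000000e+00  1.00000000e+00]]
[316.84850915 199.68519681] [316.84923    377.34893257]
[{'extent': [275.1, 250.3, 365.7, 386.2], 'confidence': 0.9}, {'extent': [0.0, 268.0, 109.6, 361.0], 'confidence': 0.78}, {'extent': [2.4, 71.8, 54.8, 213.0], 'confidence': 0.7}, {'extent': [321.9, 0.6, 500.6, 90.3], 'confidence': 0.55}]
```

View pics/w1.png

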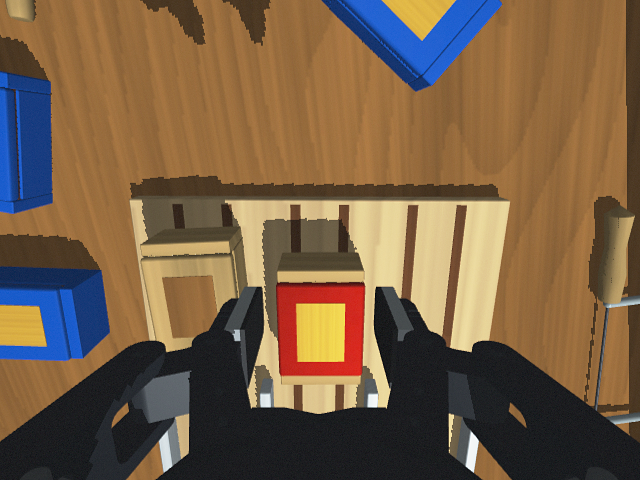

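The wrist view shows the red lid with corners near (278,283), (364,283), (280,374) and (362,376), and the bare rear end at (320,268). The plain box is to its left at (190,295). Next I'll segment the lid.

```bash
cat > box.py <<'E'
from fit import *
p=np.array([0.53607,-0.09076,-1.6854])
def redbox(W,im,roi):
    x0,y0,x1,y1=roi; h=cv2.cvtColor(im,cv2.COLOR_BGR2HSV)
    m=(((h[...,0]<8)|(h[...,0]>172))&(h[...,1]>170)&(h[...,2]>60)).astype(np.uint8)*255
    k=np.zeros_like(m); k[y0:y1,x0:x1]=m[y0:y1,x0:x1]
    c=max(cv2.findContours(k,cv2.RETR_EXTERNAL,cv2.CHAIN_APPROX_NONE)[0],key=cv2.contourArea)
    q=cv2.convexHull(c)[:,0].astype(float)
    # project mask points onto lid plane, rack frame
    w=np.array([px2w(W,u,.076)[:2] for u in q])-p[:2]
    cs,sn=np.cos(p[2]),np.sin(p[2]); return np.c_[w@[cs,sn],w@[-sn,cs]]
def rackpose(pt):
    w=np.asarray(pt)[:2]-p[:2]; cs,sn=np.cos(p[2]),np.sin(p[2]); return w@[cs,sn],w@[-sn,cs]
E
python3 - <<'E'
from box import *
W=cal("wrist"); im=cv2.imread("pics/w1.png")
L=redbox(W,im,(262,270,378,384))
r=cv2.minAreaRect((L*1000).astype(np.float32)); print("wrist",r)
print("board back corners",rackpose(px2w(W,(131,199),.02)),rackpose(px2w(W,(509,201),.02)))
print("px",[w2px(W,P(p,l)).round(1) for l in rl[:2]])
print(w2px(W,P(p,(-.1,.006,.046))),w2px(W,P(p,(-.1,.11,.046))),"rails inner ends")
t=cv2.imread("pics/top0.png"); L=redbox(C,t,(270,180,330,230)); print("top",cv2.minAreaRect((L*1000).astype(np.float32)))
q=robot.state(); print("tcp",rackpose(q["tool_pos"]), np.arctan2(*cv2.Rodrigues(q["ee_rot"])[0][[1,0],0]))
S=4;x=im[180:420,240:400]; cv2.imwrite("pics/w1c.png",cv2.resize(x,None,fx=2.5,fy=2.5,interpolation=2))
E
```

```text
wrist ((-193.12103271484375, 61.24101257324219), (95.54362487792969, 78.83631134033203), 0.12041182070970535)
board back corners (np.float64(-0.3056335765735021), np.float64(-0.12441206335459909)) (np.float64(-0.30385608395768565), np.float64(0.2471197933325603))
px [array([508. , 199.9]), array([125.4, 199.6])]
[268.365307   393.16302176] [365.35155753 393.1441433 ] rails inner ends
top ((-191.55564880371094, 56.81930923461914), (96.07965850830078, 87.34477233886719), 0.7032338380813599)
tcp (np.float64(-0.29909444038584465), np.float64(0.059224377965920026)) 1.4561854420356306
```

View pics/w1c.png

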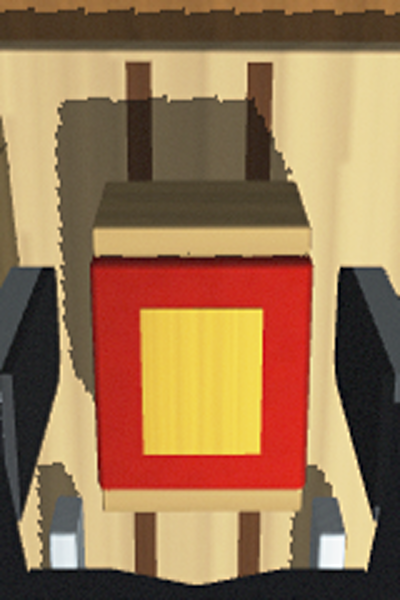

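The box is almost straight, with yaw about 0.00–0.01 rad, and sits about 1 mm off the lane centre. In the crop, the rail ends at (66,530) and (330,530) show the rails about 2 mm to +y of my model. Next I'll descend behind the bare end.

Call:
send_rows:
  motion: "0 0 .045 0 0 0 .45;0 0 .045 0 0 0 .45;0 0 .045 0 0 0 .45;0 0 .035 0 0 0 .45;0 0 .02 0 0 0 .45;0 0 .006 0 0 0 .45;0 0 0 0 0 0 .45;0 0 0 0 0 0 .45"

```text
time_s: 4.45
tool_pos: [0.6305, 0.1999, 0.0374]
ee_rot: [2.344, 2.089, 0.005]
ft_force: [1.0, 0.2, -0.3]
finger_gap: 0.0469
grasp_force: 0.0
```

Call:
send_rows:
  motion: "-.008 0 0 0 0 0 .45;-.008 0 0 0 0 0 .45;-.006 0 0 0 0 0 .45;-.004 0 0 0 0 0 .45;-.004 0 0 0 0 0 .45;0 0 0 0 0 0 .45"

```text
time_s: 5.2
tool_pos: [0.6256, 0.1695, 0.0353]
ee_rot: [-2.346, -2.09, 0.0]
ft_force: [-0.2, -0.2, 0.8]
finger_gap: 0.0469
grasp_force: 0.0
```

```bash
python3 - <<'E'
from box import *
s=robot.state(); print(s["time_s"],rackpose(s["tool_pos"]),s["tool_pos"][2],s["ft_force"])
im=robot.grab_frame("wrist"); cv2.imwrite("pics/w2.png",im); cv2.imwrite("pics/s2.png",robot.grab_frame("side"))
E
```

```text
5.2 (np.float64(-0.2688044619706301), np.float64(0.05920620782711507)) 0.035253961783608165 [-0.21018929 -0.16857305  0.82942497]
```

View pics/w2.png

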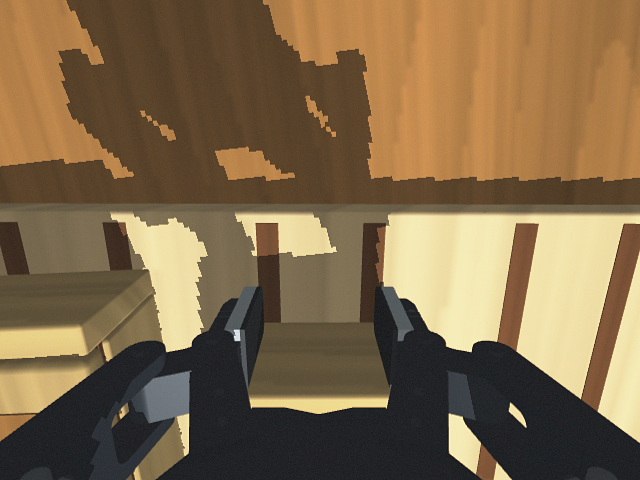

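Call:
send_rows:
  motion: "-.002 0 0 0 0 0 .45;-.002 0 0 0 0 0 .45;-.003 0 0 0 0 0 .45;-.004 0 0 0 0 0 .45;-.006 0 0 0 0 0 .45;-.006 -.0005 0 0 0 0 .45;-.006 -.0005 0 0 0 0 .45;-.006 -.0005 0 0 0 0 .45;-.004 0 0 0 0 0 .45;-.002 0 0 0 0 0 .45"

```text
time_s: 6.55
tool_pos: [0.6194, 0.1289, 0.0353]
ee_rot: [-2.346, -2.09, 0.0]
ft_force: [0.7, 2.6, 0.0]
finger_gap: 0.0473
grasp_force: 1.2
```

```bash
python3 - <<'E'
from box import *
s=robot.state(); print(s["time_s"],rackpose(s["tool_pos"]),s["tool_pos"][2],s["ft_force"],s["wrist_torque"])
t=robot.grab_frame("top"); v=robot.grab_frame("side"); cv2.imwrite("pics/t3.png",t);cv2.imwrite("pics/s3.png",v)
c=np.vstack([cv2.resize(t[140:300,245:455],None,fx=2.8,fy=2.8,interpolation=2)[:448],]);d=cv2.resize(v[180:330,270:450],None,fx=448/150,fy=448/150,interpolation=2)
o=np.hstack([c,d]); print(o.shape); o=cv2.resize(o,None,fx=.7,fy=.7,interpolation=3) if 0 else o
cv2.imwrite("pics/m3.png",cv2.resize(o,(800,int(o.shape[0]*800/o.shape[1])),interpolation=3))
L=redbox(C,t,(270,170,360,240)); print("top",cv2.minAreaRect((L*1000).astype(np.float32)),(L*1000).min(0),(L*1000).max(0))
E
```

```text
6.55 (np.float64(-0.22779133032250584), np.float64(0.05766674334314231)) 0.035331009748599165 [0.65367912 2.59265372 0.01041385] [ 0.36569991 -0.03702257  0.03836749]
(448, 1126, 3)
top ((-147.06935119628906, 55.12438201904297), (74.53472137451172, 87.66539764404297), 0.5248211026191711) [-184.73453855   11.63228941] [-109.68499154   99.27695574]
```

View pics/m3.png

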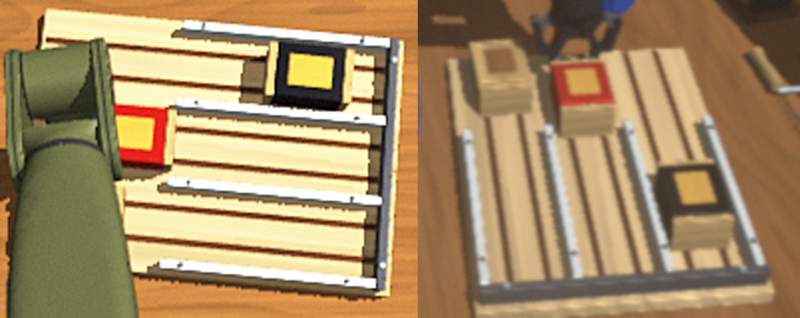

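The left half (top view) shows the box at (140,135), straight and about to enter the lane centred. The right half (side view) agrees, with the box at (583,95). Contact is established, so I'll push on.

Call:
send_rows:
  motion: "-.004 0 0 0 0 0 .45;-.007 -.0003 0 0 0 0 .45;-.007 -.0003 0 0 0 0 .45;-.007 -.0003 0 0 0 0 .45;-.007 -.0003 0 0 0 0 .45;-.007 0 0 0 0 0 .45;-.007 0 0 0 0 0 .45;-.007 0 0 0 0 0 .45;-.005 0 0 0 0 0 .45;-.002 0 0 0 0 0 .45"

```text
time_s: 7.9
tool_pos: [0.6113, 0.0694, 0.0353]
ee_rot: [-2.346, -2.09, 0.0]
ft_force: [-1.1, 2.4, -0.1]
finger_gap: 0.0472
grasp_force: 1.2
```

```bash
cat > chk.py <<'E'
from box import *
s=robot.state(); print(s["time_s"],np.round(rackpose(s["tool_pos"]),4),s["tool_pos"][2],s["ft_force"].round(2),s["wrist_torque"].round(3))
for n,r in (("top",(270,160,440,260)),("side",(300,190,420,330))):
    D=cal(n); t=robot.grab_frame(n); cv2.imwrite(f"pics/{n}_{s['time_s']:.1f}.png",t)
    L=redbox(D,t,r)*1000; print(n,np.round(L.min(0),1),L.max(0).round(1),"front corners",[L[np.argmax(L@d)].round(1) for d in np.array([(1,1),(1,-1),(-1,1),(-1,-1)])])
E
python3 chk.py
```

```text
7.9 [-0.1678  0.0565] 0.035298827755968556 [-1.07  2.43 -0.08] [ 0.346 -0.032  0.01 ]
top [-112.1    9.8] [-49.4  98.1] front corners [array([-50.9,  96.3]), array([-51.9,  11.4]), array([-112.1,   96.4]), array([-101.5,   12.4])]
side [-139.3   20.3] [-48.1  94.8] front corners [array([-51.9,  94.8]), array([-49.2,  22.9]), array([-134.6,   94.2]), array([-136. ,   23.2])]
```

Call:
send_rows:
  motion: "-.004 0 0 0 0 0 .45;-.008 0 0 0 0 0 .45;-.008 0 0 0 0 0 .45;-.008 0 0 0 0 0 .45;-.008 0 0 0 0 0 .45;-.008 0 0 0 0 0 .45;-.008 0 0 0 0 0 .45;-.008 0 0 0 0 0 .45;-.005 0 0 0 0 0 .45;-.002 0 0 0 0 0 .45"

```text
time_s: 9.25
tool_pos: [0.6036, 0.0029, 0.0353]
ee_rot: [-2.346, -2.09, -0.0]
ft_force: [-0.5, 4.0, -0.2]
finger_gap: 0.0469
grasp_force: 1.3
```

```bash
python3 chk.py; python3 - <<'E'
import cv2,glob
t=cv2.imread(sorted(glob.glob("pics/top_*"),key=lambda f:float(f[9:-4]))[-1])[140:300,245:455];v=cv2.imread(sorted(glob.glob("pics/side_*"),key=lambda f:float(f[10:-4]))[-1])[180:340,270:450]
import numpy as np
cv2.imwrite("pics/m4.png",cv2.resize(np.hstack([t,v]),None,fx=2.05,fy=2.05,interpolation=2))
E
```

```text
9.25 [-0.1008  0.0564] 0.03528631857632214 [-0.5   4.04 -0.24] [ 0.353 -0.049 -0.031]
top [-31.6   9.8] [17.  98.1] front corners [array([15.6, 96.7]), array([13.9, 11.8]), array([-31.6,  98.1]), array([-27.2,  10.8])]
side [-72.1  20.6] [19.1 96.2] front corners [array([16.1, 94.2]), array([18. , 21.6]), array([-71. ,  92.3]), array([-67.9,  22.6])]
```

View pics/m4.png

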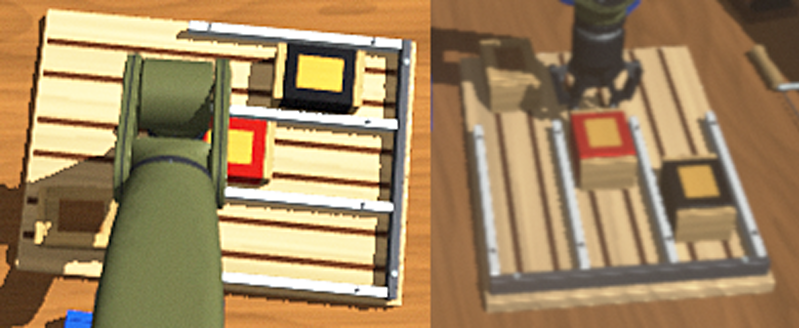

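Both views show the box inside the lane with equal gaps to the two rails: top (240,150), side (603,140). Continuing.

Call:
send_rows:
  motion: "-.004 0 0 0 0 0 .45;-.008 0 0 0 0 0 .45;-.008 0 0 0 0 0 .45;-.008 0 0 0 0 0 .45;-.008 0 0 0 0 0 .45;-.008 0 0 0 0 0 .45;-.008 0 0 0 0 0 .45;-.008 0 0 0 0 0 .45;-.005 0 0 0 0 0 .45;-.002 0 0 0 0 0 .45"

```text
time_s: 10.6
tool_pos: [0.596, -0.0637, 0.0353]
ee_rot: [-2.346, -2.09, -0.0]
ft_force: [-0.1, 3.5, 0.9]
finger_gap: 0.0469
grasp_force: 1.5
```

```bash
python3 chk.py
```

```text
10.6 [-0.0338  0.0564] 0.035321156301144296 [-0.11  3.52  0.87] [ 0.441 -0.049 -0.018]
top [46.  10.5] [83.8 97.9] front corners [array([82. , 97.1]), array([79.6, 12.3]), array([48.9, 96.9]), array([46.8, 12.1])]
side [-5.1 21.2] [85.8 96.3] front corners [array([84.1, 95.5]), array([85.4, 22.6]), array([-1.6, 94.5]), array([-3.6, 24.9])]
```

Call:
send_rows:
  motion: "-.004 0 0 0 0 0 .45;-.009 0 0 0 0 0 .45;-.010 0 0 0 0 0 .45;-.010 0 0 0 0 0 .45;-.010 0 0 0 0 0 .45;-.010 0 0 0 0 0 .45;-.010 0 0 0 0 0 .45;-.010 0 0 0 0 0 .45;-.008 0 0 0 0 0 .45;-.004 0 0 0 0 0 .45"

```text
time_s: 11.95
tool_pos: [0.5862, -0.1483, 0.0353]
ee_rot: [-2.346, -2.089, -0.0]
ft_force: [-0.3, 4.0, -0.1]
finger_gap: 0.0472
grasp_force: 1.6
```

```bash
python3 chk.py
```

```text
11.95 [0.0514 0.0564] 0.0353261030187786 [-0.33  3.97 -0.13] [ 0.529 -0.066 -0.011]
top [142.2   9.8] [168.6  96.4] front corners [array([167.6,  96.4]), array([161.6,  11.5]), array([153.9,  95.1]), array([142.6,   9.8])]
side [79.7 20.7] [171.1  96. ] front corners [array([170.5,  94.9]), array([170.9,  22.5]), array([84.1, 95.5]), array([81.3, 23.2])]
```

Center is about +121 mm, so about 19 mm remains. I'll creep until the force rises.

Call:
send_rows:
  motion: "-.003 0 0 0 0 0 .45;-.003 0 0 0 0 0 .45;-.003 0 0 0 0 0 .45;-.002 0 0 0 0 0 .45;-.002 0 0 0 0 0 .45;-.001 0 0 0 0 0 .45;-.001 0 0 0 0 0 .45;0 0 0 0 0 0 .45"

```text
time_s: 13.05
tool_pos: [0.5845, -0.1629, 0.0354]
ee_rot: [2.345, 2.09, -0.0]
ft_force: [-0.6, 2.2, 0.4]
finger_gap: 0.0467
grasp_force: 1.2
```

Call:
send_rows:
  motion: "-.001 0 0 0 0 0 .45;-.0005 0 0 0 0 0 .45;0 0 0 0 0 0 .45"

```text
time_s: 13.42
tool_pos: [0.5843, -0.1642, 0.0353]
ee_rot: [2.345, 2.09, -0.0]
ft_force: [-0.3, 2.7, 1.0]
finger_gap: 0.0469
grasp_force: 1.5
```

Call:
send_rows:
  motion: "-.0005 0 0 0 0 0 .45;-.0005 0 0 0 0 0 .45;0 0 0 0 0 0 .45"

```text
time_s: 13.8
tool_pos: [0.5843, -0.1648, 0.0353]
ee_rot: [-2.345, -2.09, -0.001]
ft_force: [0.1, 5.0, 1.4]
finger_gap: 0.0466
grasp_force: 2.5
```

Call:
send_rows:
  motion: "-.0005 0 0 0 0 0 .45;0 0 0 0 0 0 .45"

```text
time_s: 14.05
tool_pos: [0.5844, -0.1648, 0.0353]
ee_rot: [-2.345, -2.089, -0.002]
ft_force: [0.5, 6.7, 1.6]
finger_gap: 0.0469
grasp_force: 3.4
```

Call:
send_rows:
  motion: "-.0005 0 0 0 0 0 .45;0 0 0 0 0 0 .45"

```text
time_s: 14.3
tool_pos: [0.5844, -0.1648, 0.0354]
ee_rot: [-2.345, -2.088, -0.003]
ft_force: [1.7, 8.2, 1.9]
finger_gap: 0.0468
grasp_force: 4.2
```

```bash
python3 chk.py
```

```text
14.3 [0.0681 0.0565] 0.035364966666610306 [1.72 8.19 1.94] [ 1.158 -0.174 -0.064]
top [161.4   9.7] [185.5  97.9] front corners [array([184.1,  97.9]), array([177.8,  13. ]), array([175.9,  97.2]), array([161.6,  11.5])]
side [95.9 20.1] [187.2  96.4] front corners [array([185.3,  94.6]), array([185.5,  20.1]), array([100.4,  95.2]), array([97.6, 23.5])]
```

The force rises while the position stays put, so the box is against the bar. I'll back straight off and lift.

Call:
send_rows:
  motion: ".002 0 0 0 0 0 .45;.004 0 0 0 0 0 .45;.01 0 0 0 0 0 .45;.015 0 0 0 0 0 .45;.015 0 0 0 0 0 .45;0 0 0 0 0 0 .45;0 0 -.03 0 0 0 .45;0 0 -.05 0 0 0 .45;0 0 -.06 0 0 0 .45;0 0 -.06 0 0 0 .45"

```text
time_s: 15.65
tool_pos: [0.5891, -0.1205, 0.237]
ee_rot: [2.345, 2.09, -0.001]
ft_force: [0.7, -1.1, -0.5]
finger_gap: 0.0472
grasp_force: 0.0
```

Call:
send_rows:
  motion: ".06 0 0 0 0 0 .45;.06 0 0 0 0 0 .45;.06 0 0 0 0 0 .45;.06 0 0 0 0 0 .45;0 0 0 0 0 0 .45;0 0 0 0 0 0 .45"

```text
time_s: 16.4
tool_pos: [0.6169, 0.1177, 0.2351]
ee_rot: [2.345, 2.091, -0.001]
ft_force: [-0.4, -0.6, -0.8]
finger_gap: 0.0466
grasp_force: 0.0
```

```bash
python3 chk.py; python3 - <<'E'
import cv2,glob,numpy as np
t=cv2.imread(sorted(glob.glob("pics/top_*"),key=lambda f:float(f[9:-4]))[-1])[140:300,245:455];v=cv2.imread(sorted(glob.glob("pics/side_*"),key=lambda f:float(f[10:-4]))[-1])[180:340,270:450]
cv2.imwrite("pics/m5.png",cv2.resize(np.hstack([t,v]),None,fx=2.05,fy=2.05,interpolation=2))
E
```

```text
16.4 [-0.2163  0.0564] 0.23511956954042249 [-0.4  -0.63 -0.79] [-0.05   0.026  0.025]
top [87.7 10.5] [185.5  97.8] front corners [array([184.3,  95.1]), array([177.8,  13. ]), array([93.2, 95.3]), array([87.7, 13.1])]
side [97.2 22.7] [187.4  95.7] front corners [array([185.3,  94.6]), array([185.7,  22.7]), array([100.4,  95.2]), array([98.1, 28.9])]
```

View pics/m5.png

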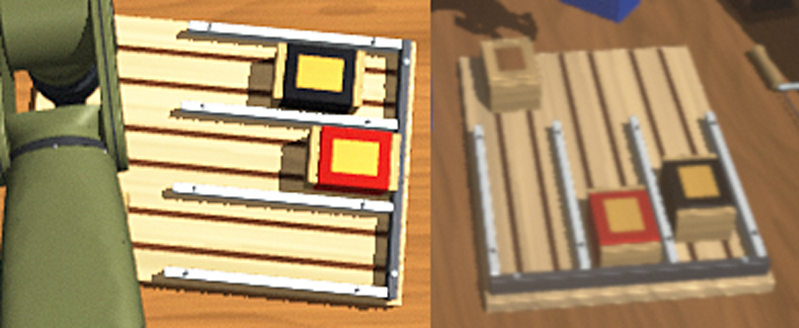

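The box stands against the stop bar, centred in its lane: top (350,158), side (625,225). The gripper is clear and the other two boxes have not moved.

```bash
python3 -c "
from plant import robot
print(robot.job_done())"
```

```text
the job is handed in; nothing more can be done
None
```

The red box was pushed by its bare end down its lane until it pressed on the stop bar, then released, with no sign in the pictures of it touching a rail or moving the other boxes; I handed the job in at about 16.5 s, and no verdict came back.

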